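# Pull the snapped-in comb from its holder and stand it in the shaving mug

## Task

The tortoiseshell comb is snapped into the slanted holder under the little mosaic shelf. Pull it straight out of its catches and stand it, teeth down and handle up, in the steel shaving mug ready for rinsing: lower it to the bottom of the mug before letting go rather than dropping it in. Leave the mug standing, and do not disturb the other toiletries.

Things in the scene. Friction and masses are not known exactly. Their poses are not given: they have to be found in the camera images.
- comb: Tortoiseshell brown plastic comb, 160 mm long, 45 g. Origin: middle of the toothed end's tip (the foot); z runs up its length to the handle, x through its thickness, y across its width. Toothed part: z 0 to 72 mm, 36 wide, 6 thick. Neck: 72 to 86 mm, 24 wide, 6 thick. Handle: 86 to 160 mm, 30 wide, 10 thick. At the start it leans about 40 degrees from vertical, handle end towards the robot.
- comb_handle (a point): Middle of the comb's handle, 125 mm from the foot along the comb's z. The handle's flat faces look along the comb's x: pinch it there, fingers closing along x. At the start it is 126 mm above the counter and 30 mm in front of the shelf's front edge, which is 100 mm higher: the gripper must come in tilted, along the comb.
- holder: Fixed white and chrome stand, front (-x) to the robot, turned up to 0.35 rad. Origin: on the counter; base plate x -40 to +90, y -100 to +100 mm, 12 high. A slanted pocket grips the comb's toothed end. At its mouth a sprung roller each side (along y) sits in the comb's neck above the shoulders; chrome cheeks carrying them stand 38 to 44 mm to either side and end 84 mm up the slope.
- pocket_floor (a point): Where the comb's foot rests at the start: x 30, z 30 mm in the holder. The pocket is 60 mm deep, slanted 40 degrees from vertical like the comb, with 1 to 2 mm play. A pull of about 14 N along the comb's own z overcomes the rollers within 12 mm; then it drags at about 6 N, and after 90 mm it is clear.
- shelf_edge (a point): Middle of the lower front edge of the mosaic shelf fixed over the holder. Holder frame: shelf x -21 to +66, y -100 to +100, z 226 to 241 mm, on two 12 mm posts at x 55, y -90 and +90 mm.
- mug: Loose stainless steel shaving mug, open at the top, 82 mm outer and 74 mm inner diameter at the rim, 95 mm tall, inner floor about 5 mm up; 0.32 kg. Origin: centre of its underside, z up. Its handle is on its +y side and reaches about 40 mm beyond the wall.
- cobalt_bottle: Small cobalt blue glass bottle with a steel cap, 44 mm diameter, 105 mm tall, standing on the mosaic shelf. Leave alone. Origin: centre of its underside.
- cream_jar: Amber glass jar with a white lid, 48 mm diameter, 45 mm tall, standing on the mosaic shelf. Leave alone. Origin: centre of its underside.
- shaving_brush: Shaving brush standing on its handle on the counter, 38 mm diameter, 104 mm tall. Leave alone. Origin: centre of its underside.
- foam_can: Green can with a white cap, 50 mm diameter, 150 mm tall, on the counter. Leave alone. Origin: centre of its underside.
- soap: Cream bar of soap lying on the counter, 55 x 85 x 26 mm. Leave alone. Origin: centre of its underside.
- nail_brush: Wooden nail brush lying on the counter, 38 x 85 x 34 mm. Leave alone. Origin: centre of its underside.
- tumbler: Green glass tumbler on the counter, 72 mm diameter, 100 mm tall. Leave alone. Origin: centre of its underside.
Things that resemble listed ones, but are neither listed nor needed, are in the scene too. Of the things that look like the comb, the largest one is meant. What is shaped like the mug but purple is not meant.

How it is judged (in metres and radians):
On the way, in this order (a step that is already met when the one before it is completed fails the run):
1. the comb, held in the fingers, is pulled clear of the holder (foot 90 mm or more from its seat) (distance of comb from where it was at the start of the episode above 0.09 m and contact force between the fingers and comb above 0.5 N), for 0.1 s.
2. the comb, still held, has its foot inside the mug within 40 mm of the mug's underside (horizontal distance between comb and mug below 0.04 m and z of comb in the frame of mug below 0.04 m and contact force between the fingers and comb above 0.5 N), for 0.1 s.
At the end, for the whole second after the job is handed in: The comb stands in the mug, foot within 30 mm of the mug's underside and within 40 mm of its axis, handle up (less than 0.7 rad from vertical); the mug stands upright (less than 0.15 rad) on the counter; both are at rest and released (horizontal distance between comb and mug below 0.04 m and z of comb in the frame of mug between -0.005 and 0.03 m and angle between comb's own z axis and vertical below 0.7 rad and angle between mug's own z axis and vertical below 0.15 rad and height (world z) of mug below 0.012 m and linear speed of each of comb, mug below 0.03 m/s); the robot touches nothing.
It fails at once if another toiletry is pushed more than 30 mm (distance of any of cobalt_bottle, cream_jar, shaving_brush, foam_can, soap, nail_brush, tumbler from where it was at the start of the episode above 0.03 m).
It fails at once if another toiletry is toppled (angle between any of cobalt_bottle, cream_jar, shaving_brush, foam_can, soap, nail_brush, tumbler's own z axis and vertical above 0.5 rad).
It fails at once if the mug is tipped over (angle between mug's own z axis and vertical above 0.6 rad).
It also fails if it takes over 45 s, if anything falls off the work surface, if the arm or the gripper's body presses on something with over 40 N, if the wrist force passes 120 N, or if a joint passes its speed limit or range.

## Robot

A 6-joint arm with a two-finger parallel gripper is mounted at the origin on the work surface. World frame = base frame: x ahead of the robot, y to its left, z up, the work surface at z = 0. Lengths are in mm, angles in rad, forces in N, time in s.
With the tool pointing down it reaches from about 350 to 975 mm from the base axis. Payload 7.1 kg.
Tool frame: the origin (TCP) lies between the finger pads; the fingertips stand 19 mm ahead of it and the grasp point (between the pads) is the TCP; z points along the fingers, y is the line along which they close (so a half turn about z gives the same grasp; the last joint's range is limited). The gripper opens to 88 mm and grips with 3 to 60 N. Pads are 20 mm wide; open, the fingers measure 115 mm over their backs; the gripper's body (75 mm by 178 mm) begins 61 mm behind the grasp point.
Start: joints at [-1.238, 0.423, 1.63, -0, 1.089, -0.019], TCP at [215.384, -586.698, 241.675] pointing down, gripper open.
Joint ranges: [-3, 3], [-0.9, 2.11], [0.09, 2.58], [-1.31, 4.45], [0.11, 2.69], [-2.54, 2.54]. Speed limits (rad/s): [2.39, 2.39, 3.01, 3.14, 3.14, 3.14].

## Interface

Orientations are given as a rotation vector (axis times angle).
In Python, from workcell import ctrl gives the robot as it stands.
- The arm moves only by the tool arm_command, never from a script. Its argument "series" is a list of rows, each an object with "linear": the shift along the tool's x, y, z in m, a list of three; "turn": the turn about the tool's z in rad. A call has 1 to 10 rows; each row shifts and turns the commanded pose from where the row before left it, along the tool's axes as they then stand; what a row does not reach is not made up. A row lasts 1/10 s, in which the tool goes at most 50 mm and 8.59 degrees, less where a joint would pass 70% of its speed; a pose out of reach is approached as far as the arm can. A call with a gripper value outside its range is refused whole. "jaw" is the opening, from -1 (shut) to 1 (fully open), set as the call begins (left out, the last holds). The fingers move at their own pace and stop on an object; the grip force is fixed at half the most. Time passes only in rows, so rows that do not move let the fingers close. It gives the time, the measured TCP pose, the force, the opening and the grip force at its end, in the units of the state.
- ctrl.get_obs(): the state, without advancing time (a new reading comes with each control period).
- ctrl.get_image(name): name is "scene" or "top"; returns a dict with "frame" (420x560x3 uint8, blue, green, red), "fx", "fy", "cx", "cy" (pixels), "k1" (the pictures are not rectified: a ray, as slopes to the right and down, at radius r is drawn at 1 + k1 r^2 times it, then the intrinsics apply), "rvec" (rotation vector, rad) and "tvec" (3), from world to camera coordinates, as OpenCV has them. Camera axes: x right, y down, z forward; pixel columns grow to the right and rows downward; lengths in mm; the calibration is good to about 2 mm. A picture is of the moment at which its call begins. There is no depth.
- ctrl.close_job(): hands the job in; it is judged then, once.
The state is a dict: "t": time; "qpos": joint angles; "qvel": joint speeds; "joint_torque": joint torques, N m; "ee_pos": TCP position; "orientation": TCP orientation; "ft_force": force on the tool from outside, world axes, zero at the start; "moment": the same for the moment, N m; "width": finger opening in mm; "grasp_force": force on a finger pad.
Only numpy, scipy, OpenCV 4.12 (cv2) and the standard library are available. Lean on these libraries where they do the work, as an engineer would, in place of code of your own. Each camera call takes 0.05 s, during which the arm holds its last target. There are 200 camera calls.

## Working session

There is one attempt and no reset: what is moved stays moved. The work goes in short steps, Python scripts to look and compute and a tool call to move; the robot and the scene stay as the last step left them, time stands still between calls to the robot, and variables do not carry over. Pictures are saved under pics/ and viewed, at most 10 in all, crops included, and the job is handed in when it is done.

Besides the shell and the picture viewer there is one more tool, called as name(argument=value, ...), one argument or row to a line, values as JSON. arm_command: Moves the arm, as the interface text tells. Its arguments: {"type":"object","properties":{"series":{"type":"array"},"jaw":{"type":"number"}},"required":["series"]}

```bash
mkdir -p pics; python3 - <<'E'
from workcell import ctrl
import cv2,numpy as np
np.set_printoptions(precision=4,suppress=True)
o=ctrl.get_obs();print(o)
for n in("scene","top"):
    d=ctrl.get_image(n);cv2.imwrite(f"pics/{n}0.png",d["frame"])
    print({k:v for k,v in d.items() if k!="frame"})
    R=cv2.Rodrigues(np.array(d["rvec"],float))[0];print("cam",-R.T@np.array(d["tvec"]).ravel())
    import pickle;pickle.dump(d,open(f"{n}0.pkl","wb"))
    cv2.imwrite(f"pics/{n}0.png",cv2.resize(d["frame"],(800,600),interpolation=cv2.INTER_CUBIC))
E
```

```text
{'t': 0.0, 'qpos': array([-1.238 ,  0.4238,  1.6307, -0.    ,  1.0886, -0.019 ]), 'qvel': array([-0.0005,  0.0012, -0.0018,  0.0008, -0.0003, -0.0014]), 'joint_torque': array([  0.0007, -54.4629, -27.3663,   0.0643,   0.0228,  -0.0001]), 'ee_pos': array([ 215.2116, -586.2149,  240.9102]), 'orientation': array([-3.0916, -0.5495,  0.0004]), 'ft_force': array([0.9277, 0.5509, 0.548 ]), 'moment': array([-0.0058,  0.0032, -0.023 ]), 'grasp_force': 0.0, 'width': 88.01614989226725}
{'fx': 539.6931935814874, 'fy': 539.6931935814874, 'cx': 277.68768378433515, 'cy': 209.38488067032299, 'k1': -0.2010520953248677, 'rvec': array([ 1.3438,  2.3002, -0.8602]), 'tvec': array([ 271.4895, -299.5538, 1722.3123])}
cam [1301.0107  441.7401 1114.4665]
{'fx': 520.2835505070897, 'fy': 520.2835505070897, 'cx': 279.32010076898337, 'cy': 198.44577020728548, 'k1': -0.1523449315587348, 'rvec': array([ 2.2083, -2.1566,  0.0781]), 'tvec': array([  22.2372,  618.4703, 1219.3634])}
cam [ 526.1015   32.8962 1261.7377]
```

View pics/scene0.png

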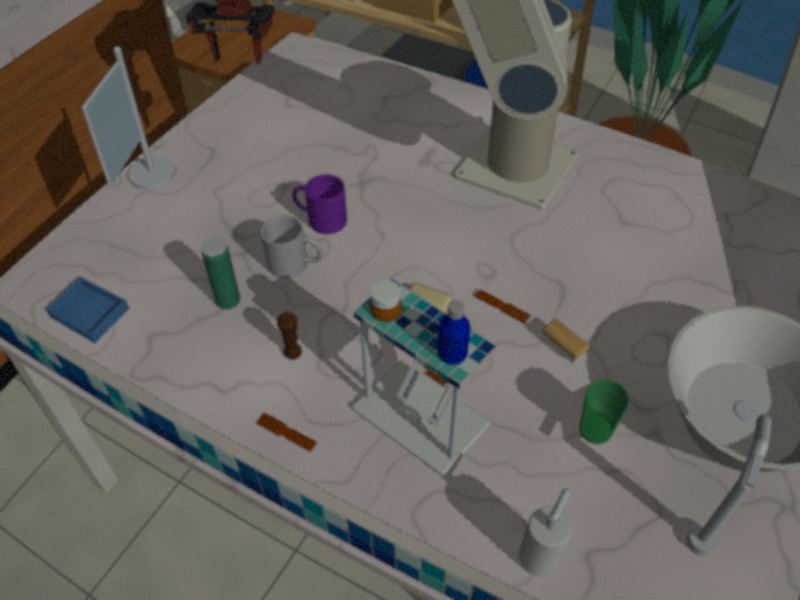

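View pics/top0.png

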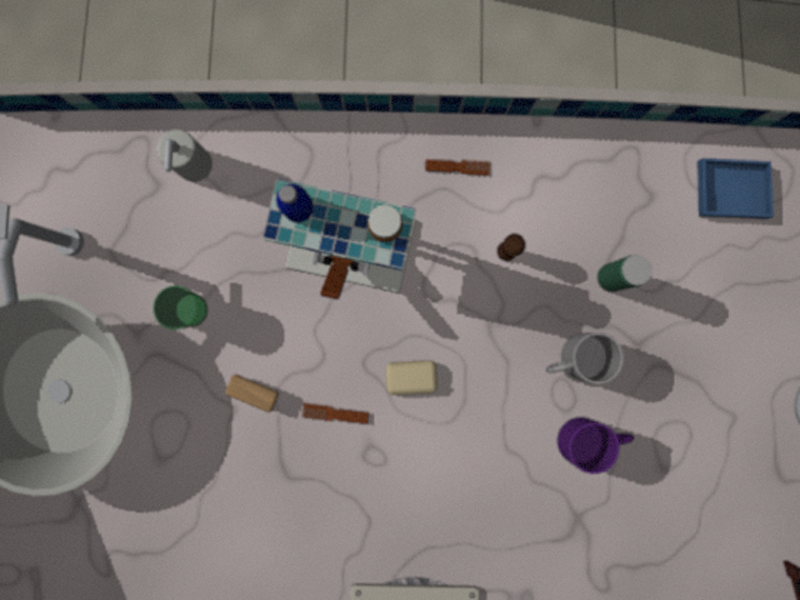

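The two views show the holder with the target comb, its handle at about (338,278) in the 800-px top view. The steel mug is at (592,358) with its handle towards +y. The flat combs and the purple mug are decoys. Since only turns about tool z are available, I plan to keep the tool vertical, pinch the handle across its width and pull along the slope.

```bash
cat > h.py <<'E'
import cv2,numpy as np,pickle
np.set_printoptions(precision=3,suppress=True)
def cast(d,uv,z):
    K=np.array([[d["fx"],0,d["cx"]],[0,d["fy"],d["cy"]],[0,0,1.]])
    p=cv2.undistortPoints(np.array(uv,float).reshape(-1,1,2),K,np.array([d["k1"],0,0,0]))[:,0]
    R=cv2.Rodrigues(np.array(d["rvec"],float))[0];c=-R.T@np.array(d["tvec"]).ravel()
    r=np.c_[p,np.ones(len(p))]@R
    return c+r*((z-c[2])/r[:,2])[:,None]
def proj(d,P):
    K=np.array([[d["fx"],0,d["cx"]],[0,d["fy"],d["cy"]],[0,0,1.]])
    return cv2.projectPoints(np.array(P,float).reshape(-1,1,3),d["rvec"],np.array(d["tvec"],float),K,np.array([d["k1"],0,0,0]))[0][:,0]
def brown(f):
    h=cv2.cvtColor(f,cv2.COLOR_BGR2HSV);return ((h[...,0]<12)&(h[...,1]>130)&(h[...,2]>50)).astype(np.uint8)
E
python3 - <<'E'
from h import *
d=pickle.load(open("top0.pkl","rb"));f=d["frame"];h=cv2.cvtColor(f,cv2.COLOR_BGR2HSV)
m=brown(f);m[:175]=0;m[215:]=0;m[:,:215]=0;m[:,255:]=0
c=max(cv2.findContours(m,0,2)[0],key=cv2.contourArea);print("comb",cv2.minAreaRect(c),cv2.contourArea(c))
box=cv2.boxPoints(cv2.minAreaRect(c));print(box)
for z in(126,153):print(z,cast(d,box,z))
b=((h[...,0]>80)&(h[...,0]<130)&(h[...,1]>60)).astype(np.uint8);b[:120]=0;b[192:]=0;b[:,:180]=0;b[:,295:]=0
b=cv2.morphologyEx(b,cv2.MORPH_CLOSE,np.ones((9,9)));c2=max(cv2.findContours(b,0,2)[0],key=cv2.contourArea)
r=cv2.minAreaRect(c2);bb=cv2.boxPoints(r);print("shelf",r);print(bb,cast(d,bb,241))
pol=cv2.approxPolyDP(cv2.convexHull(c2),4,True)[:,0];print("hull",pol.tolist(),cast(d,pol,241))
A=cv2.resize(f[120:225,175:305],None,fx=4,fy=4,interpolation=2);B=cv2.resize(f[220:290,370:470],None,fx=4,fy=4,interpolation=2)
W=np.zeros((600,800,3),np.uint8);W[:420,:520]=A;W[:280,400:800]=B
s=pickle.load(open("scene0.pkl","rb"))["frame"];W[300:600,460:800]=cv2.resize(s[145:205,175:243],None,fx=5,fy=5,interpolation=2)
cv2.imwrite("pics/z1.png",W)
E
```

```text
comb ((235.3824005126953, 193.90318298339844), (14.279999732971191, 28.479999542236328), 16.260204315185547) 274.0
[[224.541 205.574]
 [232.515 178.234]
 [246.224 182.232]
 [238.25  209.573]]
126 [[591.65  156.147 126.   ]
 [652.26  140.483 126.   ]
 [644.114 110.044 126.   ]
 [583.613 125.797 126.   ]]
153 [[590.092 153.217 153.   ]
 [649.261 137.925 153.   ]
 [641.309 108.21  153.   ]
 [582.246 123.589 153.   ]]
shelf ((236.3750762939453, 159.72189331054688), (98.80486297607422, 48.56097412109375), 12.680383682250977)
[[182.848 172.566]
 [193.507 125.189]
 [289.902 146.878]
 [279.243 194.255]] [[648.639 228.976 241.   ]
 [744.678 211.516 241.   ]
 [704.734  17.61  241.   ]
 [609.898  36.522 241.   ]]
hull [[194, 127], [289, 147], [280, 188], [247, 187], [187, 166]] [[741.    210.362 241.   ]
 [704.446  19.396 241.   ]
 [622.295  35.324 241.   ]
 [622.751 100.427 241.   ]
 [661.95  221.169 241.   ]]
```

View pics/z1.png

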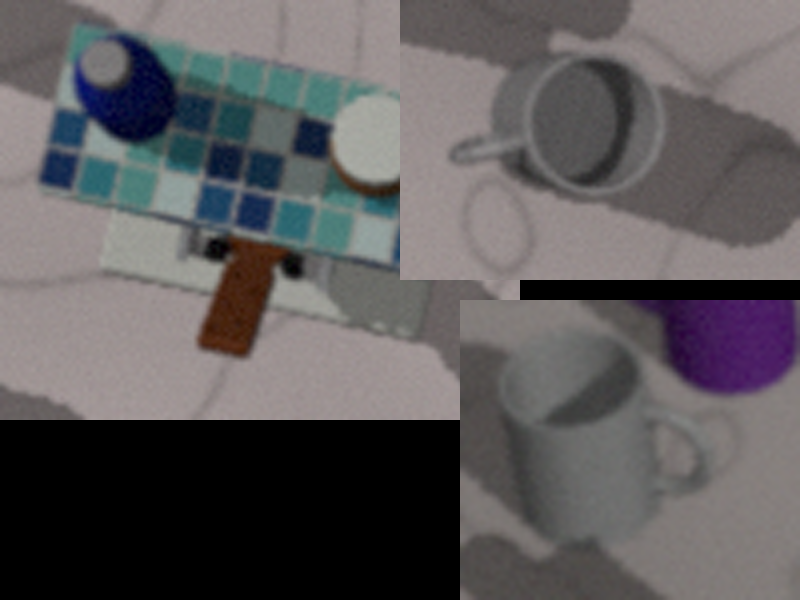

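The zoomed crop shows the comb handle end at about (225,207)–(237,209) and the shelf front edge from (184.5,166.7) to (273.7,185.5), both in original top-view pixels. The steel mug rim is centred at about (418,251), handle towards +y. Next I compute the holder pose and cross-check it.

```bash
python3 - <<'E'
from h import *
d=pickle.load(open("top0.pkl","rb"));s=pickle.load(open("scene0.pkl","rb"))
B=cast(d,[[193.7,125.5],[289,147]],241);F=cast(d,[[184.5,166.7],[273.7,185.5]],241)
for E in(B,F):
    v=E[0]-E[1];print(E,np.hypot(*v[:2]),"yaw",np.arctan2(-v[0],v[1]))
H=cast(d,[[225,206.75],[236.75,209]],149.4);v=H[0]-H[1];print("end",H,np.hypot(*v[:2]),np.arctan2(-v[0],v[1]))
yaw=-.19;ex=np.array([np.cos(yaw),np.sin(yaw)]);ey=np.array([-ex[1],ex[0]])
o1=H.mean(0)[:2]+76.6*ex
print("origin from comb end",o1)
for n,p,hx in(("back",B,66),("front",F,-21)):print(n,[(q[:2]-o1)@ex for q in p],[(q[:2]-o1)@ey for q in p],"expect x",hx)
m=cast(d,[[418.25,251],[400.75,251],[435.75,251],[418.25,233.25],[418.25,268.75]],95);print("mug",m,np.linalg.norm(m[1]-m[2]),np.linalg.norm(m[3]-m[4]))
def W(x,y,z):return np.r_[o1+x*ex+y*ey,z]
S,C=np.sin(np.radians(40)),np.cos(np.radians(40))
for t in(125,147,160,250):print(t,W(30-S*t,0,30+C*t))
print("proj shelf corners top",proj(d,[W(a,b,241) for a,b in((66,100),(66,-100),(-21,-100),(-21,100))]))
print("scene shelf corners*1.4286",proj(s,[W(a,b,241) for a,b in((66,100),(66,-100),(-21,-100),(-21,100))])*800/560)
t=np.linspace(0,2*np.pi,8,endpoint=False);c=m[0]
print("scene mug rim z95 crop",(proj(s,[[c[0]+41*np.cos(a),c[1]+41*np.sin(a),95] for a in t])-[175,145])*5+[460,300])
E
```

```text
[[744.05  211.1   241.   ]
 [704.446  19.396 241.   ]] 195.75255232978083 yaw -0.20372272985624024
[[660.446 226.133 241.   ]
 [626.95   47.855 241.   ]] 181.39738639733892 yaw -0.18572374378895568
end [[587.798 152.541 149.4  ]
 [583.579 127.138 149.4  ]] 25.75083704452545 -0.16458352562284984
origin from comb end [660.91  125.373]
back [np.float64(65.45336154214554), np.float64(62.76718645679573)] [np.float64(99.88559850506995), np.float64(-95.8485227079532)] expect x 66
front [np.float64(-19.484558849592297), np.float64(-18.708859513468994)] [np.float64(98.85922335467814), np.float64(-82.5365044955814)] expect x -21
mug [[ 500.804 -280.03    95.   ]
 [ 500.167 -239.764   95.   ]
 [ 501.4   -320.652   95.   ]
 [ 540.896 -279.586   95.   ]
 [ 460.784 -280.592   95.   ]] 80.89693753554042 80.11776819891807
125 [611.467 134.882 125.756]
147 [597.581 137.553 142.609]
160 [589.375 139.131 152.567]
250 [532.565 150.057 221.511]
proj shelf corners top [[193.707 125.227]
 [291.386 145.868]
 [282.113 188.501]
 [183.775 167.321]]
scene shelf corners*1.4286 [[458.168 383.135]
 [350.718 310.948]
 [389.284 277.489]
 [495.432 344.34 ]]
scene mug rim z95 crop [[524.488 425.019]
 [581.213 429.483]
 [630.251 403.548]
 [642.228 363.358]
 [611.411 332.743]
 [556.459 328.721]
 [508.341 353.351]
 [494.591 393.1  ]]
```

arm_command(
  series=[
    {"linear":[0,0,0],"turn":0.1355},
    {"linear":[0,0,0],"turn":0.1355},
    {"linear":[0,0,0],"turn":0.1355},
    {"linear":[0,0,0],"turn":0.1355},
    {"linear":[0.008,-0.04,0],"turn":0},
    {"linear":[0.008,-0.04,0],"turn":0},
    {"linear":[0.008,-0.04,0],"turn":0},
    {"linear":[0.008,-0.04,0],"turn":0},
    {"linear":[0.008,-0.04,0],"turn":0},
    {"linear":[0.008,-0.04,0],"turn":0},
  ],
  jaw=1,
)

```text
t: 1.1
ee_pos: [308.1, -358.4, 241.5]
orientation: [-3.127, 0.299, 0.0]
ft_force: [1.0, 0.4, 0.8]
width: 87.9
grasp_force: 0.0
```

arm_command(
  series=[
    {"linear":[0.009,-0.042,0],"turn":0},
    {"linear":[0.009,-0.042,0],"turn":0},
    {"linear":[0.009,-0.042,0],"turn":0},
    {"linear":[0.009,-0.042,0],"turn":0},
    {"linear":[0.009,-0.042,0],"turn":0},
    {"linear":[0.009,-0.042,0],"turn":0},
    {"linear":[0.009,-0.042,0],"turn":0},
    {"linear":[0.009,-0.042,0],"turn":0},
    {"linear":[0.009,-0.042,0],"turn":0},
    {"linear":[0.009,-0.042,0],"turn":0},
  ],
)

```text
t: 2.1
ee_pos: [475.9, 37.1, 241.6]
orientation: [3.127, -0.298, -0.0]
ft_force: [0.7, 0.2, -0.4]
width: 87.9
grasp_force: 0.0
```

arm_command(
  series=[
    {"linear":[0.009,-0.03,0],"turn":0},
    {"linear":[0.009,-0.03,0],"turn":0},
    {"linear":[0.009,-0.03,0.005],"turn":0},
    {"linear":[0.005,-0.03,0.005],"turn":0},
    {"linear":[0,0,0.005],"turn":0},
    {"linear":[0,0,0.005],"turn":0},
    {"linear":[0,0,0],"turn":0},
    {"linear":[0,0,0],"turn":0},
  ],
)

```text
t: 2.9
ee_pos: [529.3, 146.1, 221.6]
orientation: [3.127, -0.3, -0.001]
ft_force: [0.4, 0.1, -0.3]
width: 87.6
grasp_force: 0.0
```

```bash
python3 - <<'E'
from h import *
from workcell import ctrl
o=ctrl.get_obs();print(o["ee_pos"],o["orientation"],o["qpos"])
yaw=-.19;ex=np.array([np.cos(yaw),np.sin(yaw)]);ey=np.array([-ex[1],ex[0]]);o1=np.array([660.9,125.4])
p=o["ee_pos"][:2]-o1;print("holder xy",p@ex,p@ey)
for n in("scene","top"):
    d=ctrl.get_image(n);f=d["frame"]
    cv2.imwrite(f"pics/{n}1.png",cv2.resize(f[90:300,150:430] if n=="top" else f[120:330,180:460],(800,600),interpolation=2))
E
```

```text
[529.329 146.129 221.563] [ 3.127 -0.3   -0.001] [ 0.248  0.338  1.815 -0.     0.989  2.01 ]
holder xy -133.11799992268567 -4.49280700704969
```

View pics/top1.png

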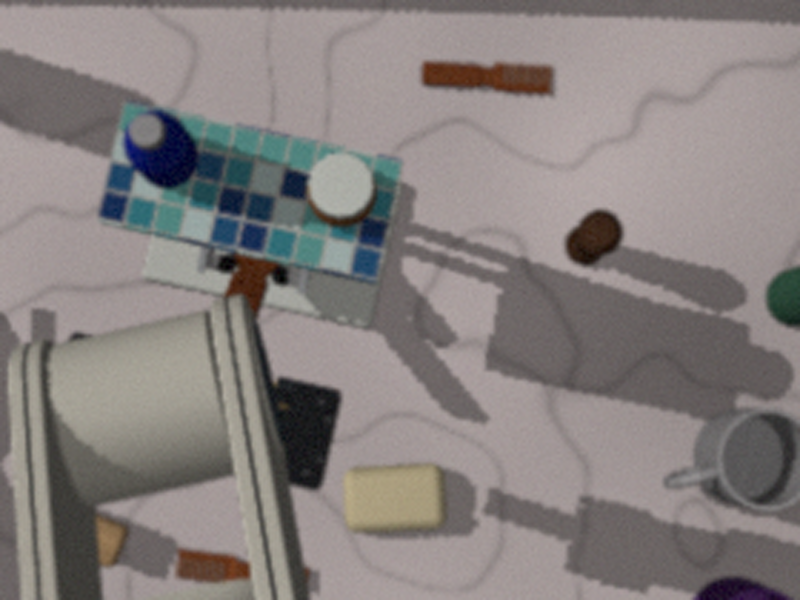

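View pics/scene1.png

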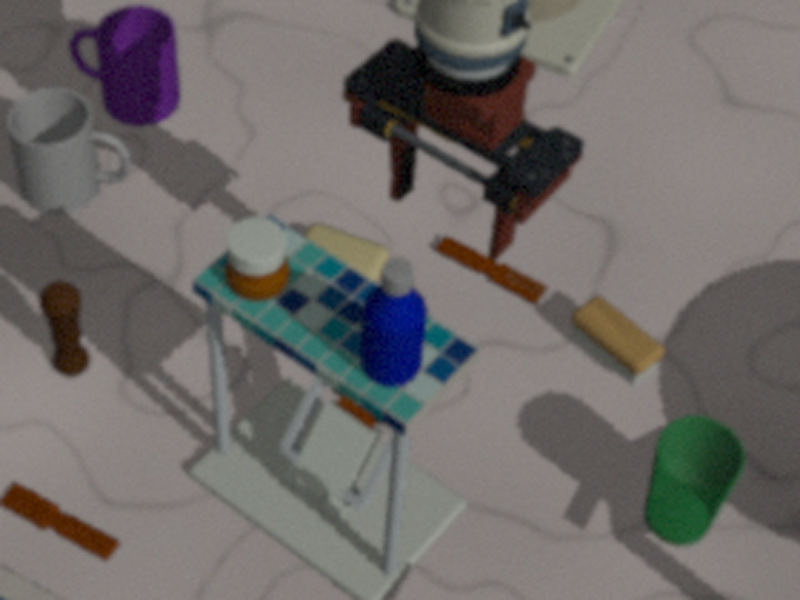

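The views show the gripper upright with its long axis across the shelf. The comb handle end is just ahead of it at (245,285) in the top crop, and nothing has been disturbed. Next I descend along the comb slope.

arm_command(
  series=[
    {"linear":[0.0085,-0.0006,0.0097],"turn":0},
    {"linear":[0.0085,-0.0006,0.0097],"turn":0},
    {"linear":[0.0085,-0.0006,0.0097],"turn":0},
    {"linear":[0.0085,-0.0006,0.0097],"turn":0},
    {"linear":[0.0085,-0.0006,0.0097],"turn":0},
    {"linear":[0.0085,-0.0006,0.0097],"turn":0},
    {"linear":[0,0,0],"turn":0},
  ],
)

```text
t: 3.7
ee_pos: [580.9, 140.7, 161.6]
orientation: [3.127, -0.299, -0.003]
ft_force: [-0.2, 0.6, -0.6]
width: 87.9
grasp_force: 0.0
```

arm_command(
  series=[
    {"linear":[0.0085,-0.0006,0.0098],"turn":0},
    {"linear":[0.0085,-0.0006,0.0098],"turn":0},
    {"linear":[0,0,0],"turn":0},
    {"linear":[0,0,0],"turn":0},
  ],
)

```text
t: 4.1
ee_pos: [597.4, 138.9, 143.5]
orientation: [3.127, -0.299, -0.001]
ft_force: [1.2, 0.5, -0.1]
width: 88.1
grasp_force: 0.0
```

arm_command(
  series=[
    {"linear":[0,0,0],"turn":0},
    {"linear":[0,0,0],"turn":0},
    {"linear":[0,0,0],"turn":0},
    {"linear":[0,0,0],"turn":0},
    {"linear":[0,0,0],"turn":0},
    {"linear":[0,0,0],"turn":0},
    {"linear":[0,0,0],"turn":0},
    {"linear":[0,0,0],"turn":0},
  ],
  jaw=-1,
)

```text
t: 4.9
ee_pos: [597.5, 139.0, 143.9]
orientation: [-3.127, 0.298, -0.0]
ft_force: [0.9, -0.3, -0.1]
width: 29.5
grasp_force: 30.0
```

arm_command(
  series=[
    {"linear":[-0.002,0,-0.0024],"turn":0},
    {"linear":[-0.002,0,-0.0024],"turn":0},
    {"linear":[-0.002,0,-0.0024],"turn":0},
    {"linear":[-0.002,0,-0.0024],"turn":0},
    {"linear":[-0.002,0,-0.0024],"turn":0},
    {"linear":[-0.002,0,-0.0024],"turn":0},
    {"linear":[0,0,0],"turn":0},
  ],
)

```text
t: 5.6
ee_pos: [585.3, 141.4, 158.8]
orientation: [-3.127, 0.298, 0.0]
ft_force: [-1.2, 1.3, -0.0]
width: 29.5
grasp_force: 30.0
```

arm_command(
  series=[
    {"linear":[-0.006,0,-0.0072],"turn":0},
    {"linear":[-0.006,0,-0.0072],"turn":0},
    {"linear":[-0.006,0,-0.0072],"turn":0},
    {"linear":[-0.006,0,-0.0072],"turn":0},
    {"linear":[-0.006,0,-0.0072],"turn":0},
    {"linear":[-0.006,0,-0.0072],"turn":0},
    {"linear":[-0.006,0,-0.0072],"turn":0},
    {"linear":[-0.006,0,-0.0072],"turn":0},
    {"linear":[-0.006,0,-0.0072],"turn":0},
    {"linear":[-0.006,0,-0.0072],"turn":0},
  ],
)

```text
t: 6.6
ee_pos: [526.2, 152.6, 230.9]
orientation: [3.127, -0.298, 0.0]
ft_force: [0.6, 0.2, -0.3]
width: 29.7
grasp_force: 30.0
```

arm_command(
  series=[
    {"linear":[-0.006,0,-0.0072],"turn":0},
    {"linear":[-0.006,0,-0.0072],"turn":0},
    {"linear":[-0.006,0,-0.008],"turn":0},
    {"linear":[-0.006,0,-0.008],"turn":0},
    {"linear":[0,0,-0.01],"turn":0},
    {"linear":[0,0,-0.01],"turn":0},
    {"linear":[0,0,-0.01],"turn":0},
    {"linear":[0,0,0],"turn":0},
  ],
)

```text
t: 7.4
ee_pos: [504.3, 157.3, 292.4]
orientation: [-3.126, 0.298, -0.004]
ft_force: [1.0, 0.9, 0.1]
width: 29.4
grasp_force: 30.0
```

```bash
python3 - <<'E'
from h import *
from workcell import ctrl
o=ctrl.get_obs();print(o["ee_pos"],o["orientation"],o["ft_force"],o["width"],o["grasp_force"])
W=[]
for n in("top","scene"):
    d=ctrl.get_image(n);f=d["frame"];p=proj(d,o["ee_pos"])[0];print(n,p)
    x,y=int(p[0])-60,int(p[1])-80
    x=max(x,0);y=max(y,0);print(x,y);pickle.dump(d,open(n+"2.pkl","wb"))
    W.append(cv2.resize(f[y:y+180,x:x+120],(400,600),interpolation=2))
cv2.imwrite("pics/held2.png",np.hstack(W))
E
```

```text
[504.282 157.321 292.448] [-3.126  0.298 -0.004] [1.003 0.915 0.142] 29.423322778575887 29.989536702632904
top [213.02  246.978]
153 166
scene [349.437 164.363]
289 84
```

View pics/held2.png

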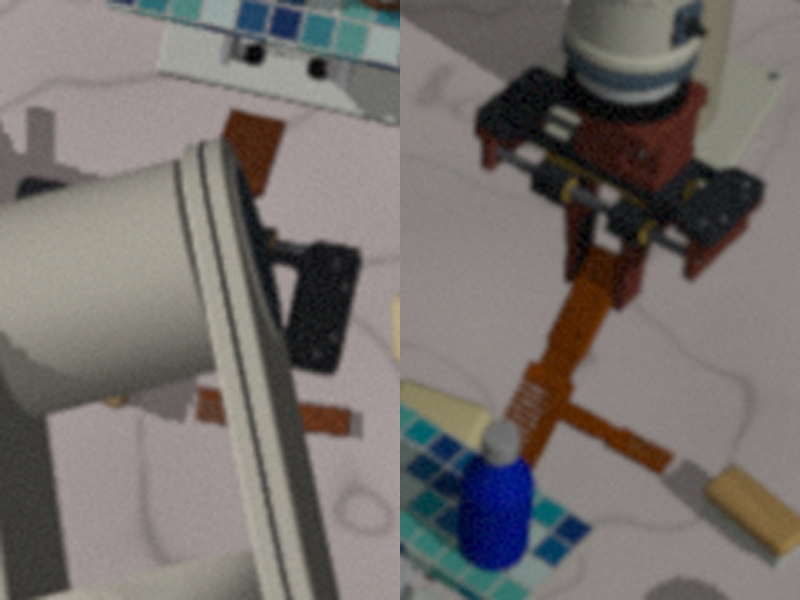

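The comb is free and gripped, still tilted about 40°, with its foot at top-view pixels (223–239, 199–203). Next I carry it over to the mug.

arm_command(
  series=[
    {"linear":[0.001,0.035,0],"turn":0},
    {"linear":[0.001,0.045,0],"turn":0},
    {"linear":[0.001,0.045,0],"turn":0},
    {"linear":[0.001,0.045,0],"turn":0},
    {"linear":[0.001,0.045,0],"turn":0},
    {"linear":[0.001,0.045,0],"turn":0},
    {"linear":[0.001,0.045,0],"turn":0},
    {"linear":[0.001,0.045,0],"turn":0},
    {"linear":[0.001,0.045,0],"turn":0},
    {"linear":[0.001,0.035,0],"turn":0},
  ],
)

```text
t: 8.5
ee_pos: [430.8, -269.3, 290.1]
orientation: [-3.127, 0.3, 0.001]
ft_force: [0.8, 0.2, -0.7]
width: 29.8
grasp_force: 30.0
```

arm_command(
  series=[
    {"linear":[0,0,0.01],"turn":0},
    {"linear":[0,0,0.01],"turn":0},
    {"linear":[0,0,0.01],"turn":0},
    {"linear":[0,0,0.01],"turn":0},
    {"linear":[0,0,0],"turn":0},
    {"linear":[0,0,0],"turn":0},
  ],
)

```text
t: 9.1
ee_pos: [431.9, -266.2, 250.4]
orientation: [-3.127, 0.296, 0.001]
ft_force: [-0.4, -0.2, -0.0]
width: 29.9
grasp_force: 30.0
```

```bash
python3 - <<'E'
from h import *
from workcell import ctrl
d=pickle.load(open("top2.pkl","rb"));print("foot then",cast(d,[[223.5,199],[238.5,202.6]],179),"expect mid 597.8 139.3")
o=ctrl.get_obs();print(o["ee_pos"],o["orientation"],o["qpos"])
yaw=-.19;ex=np.array([np.cos(yaw),np.sin(yaw),0]);m=np.array([500.8,-280,0])
r=o["ee_pos"]-m;print("mug rel ex,ey",r@ex,r@np.array([-ex[1],ex[0],0]))
foot=o["ee_pos"]+95.1*ex-[0,0,113.4];print("foot",foot)
W=[]
for n in("top","scene"):
    d=ctrl.get_image(n);f=d["frame"];p=proj(d,foot)[0];print(n,p)
    x,y=max(int(p[0])-50,0),max(int(p[1])-75,0);print(x,y)
    W.append(cv2.resize(f[y:y+150,x:x+100],(400,600),interpolation=2))
cv2.imwrite("pics/over.png",np.hstack(W))
E
```

```text
foot then [[602.301 153.01  179.   ]
 [595.511 121.364 179.   ]] expect mid 597.8 139.3
[ 431.89  -266.25   250.407] [-3.127  0.296  0.001] [-0.576  0.239  1.878  0.     1.025  1.184]
mug rel ex,ey -70.26714568789124 0.4885768390198889
foot [ 525.278 -284.21   137.007]
top [425.288 240.294]
375 165
scene [188.191 154.387]
138 79
```

View pics/over.png

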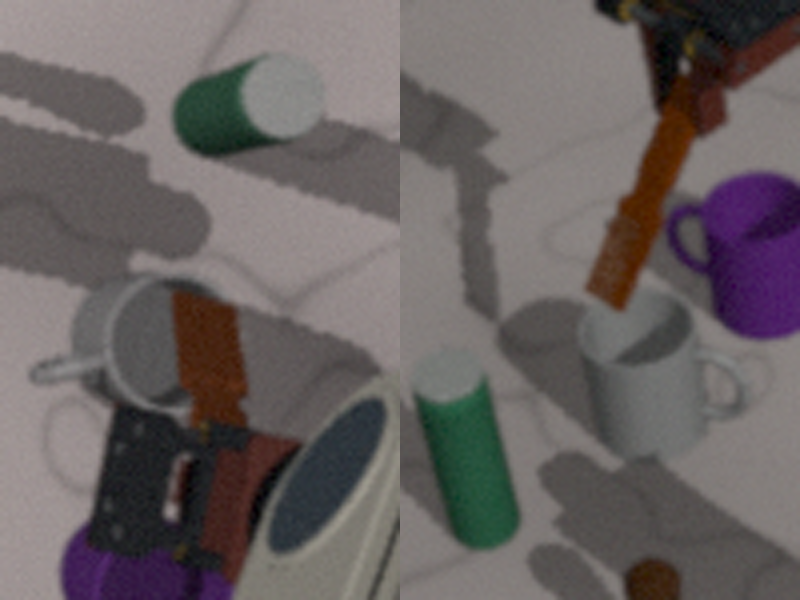

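The foot is over the mug opening, seen at (426,240) against a predicted (425,240), with the mug standing. Next I lower it to a foot height of about 35 mm.

arm_command(
  series=[
    {"linear":[0,-0.001,0.01],"turn":0},
    {"linear":[0,0,0.01],"turn":0},
    {"linear":[0,0,0.01],"turn":0},
    {"linear":[0,0,0.01],"turn":0},
    {"linear":[0,0,0.01],"turn":0},
    {"linear":[0,0,0.01],"turn":0},
    {"linear":[0,0,0.01],"turn":0},
    {"linear":[0,0,0.01],"turn":0},
    {"linear":[0,0,0.008],"turn":0},
    {"linear":[0,0,0.006],"turn":0},
  ],
)

```text
t: 10.2
ee_pos: [431.8, -266.0, 155.8]
orientation: [-3.127, 0.298, 0.001]
ft_force: [-0.4, -0.4, 0.5]
width: 29.8
grasp_force: 30.0
```

arm_command(
  series=[
    {"linear":[0,0,0.004],"turn":0},
    {"linear":[0,0,0.003],"turn":0},
    {"linear":[0,0,0.002],"turn":0},
    {"linear":[0,0,0],"turn":0},
    {"linear":[0,0,0],"turn":0},
    {"linear":[0,0,0],"turn":0},
  ],
)

```text
t: 10.8
ee_pos: [432.1, -266.1, 147.9]
orientation: [3.127, -0.298, 0.001]
ft_force: [-1.1, -0.3, -0.5]
width: 30.0
grasp_force: 30.0
```

arm_command(
  series=[
    {"linear":[0.001,0,0.002],"turn":0},
    {"linear":[0.001,0,0.002],"turn":0},
    {"linear":[0.001,0,0.002],"turn":0},
    {"linear":[0,0,0],"turn":0},
    {"linear":[0,0,0],"turn":0},
  ],
)

```text
t: 11.3
ee_pos: [433.4, -266.3, 143.0]
orientation: [-3.127, 0.298, 0.004]
ft_force: [-11.3, 3.0, 21.1]
width: 29.9
grasp_force: 30.0
```

arm_command(
  series=[
    {"linear":[0.001,0,0.001],"turn":0},
    {"linear":[0.001,0,0.001],"turn":0},
    {"linear":[0.001,0,0.001],"turn":0},
    {"linear":[0.001,0,0.001],"turn":0},
    {"linear":[0,0,0],"turn":0},
    {"linear":[0,0,0],"turn":0},
  ],
)

```text
t: 11.9
ee_pos: [438.2, -267.4, 138.5]
orientation: [3.127, -0.298, -0.002]
ft_force: [-4.5, 0.4, 11.8]
width: 29.6
grasp_force: 30.0
```

arm_command(
  series=[
    {"linear":[0.0013,0,0.001],"turn":0},
    {"linear":[0.0013,0,0.001],"turn":0},
    {"linear":[0.0013,0,0.001],"turn":0},
    {"linear":[0.0013,0,0.001],"turn":0},
    {"linear":[0,0,0],"turn":0},
    {"linear":[0,0,0],"turn":0},
  ],
)

```text
t: 12.5
ee_pos: [443.4, -268.5, 134.8]
orientation: [3.127, -0.298, -0.001]
ft_force: [-5.6, -0.5, 14.4]
width: 29.6
grasp_force: 30.0
```

```bash
python3 - <<'E'
from h import *
from workcell import ctrl
o=ctrl.get_obs();print(o["ee_pos"],o["ft_force"],o["grasp_force"])
W=[]
for n in("top","scene"):
    d=ctrl.get_image(n);f=d["frame"];p=proj(d,[500.8,-280,60])[0]
    x,y=max(int(p[0])-50,0),max(int(p[1])-75,0);print(n,p,x,y)
    W.append(cv2.resize(f[y:y+150,x:x+100],(400,600),interpolation=2))
cv2.imwrite("pics/in.png",np.hstack(W))
E
```

```text
[ 443.442 -268.469  134.804] [-5.604 -0.457 14.382] 30.00137686729431
top [414.294 250.613] 364 175
scene [198.247 169.692] 148 94
```

View pics/in.png

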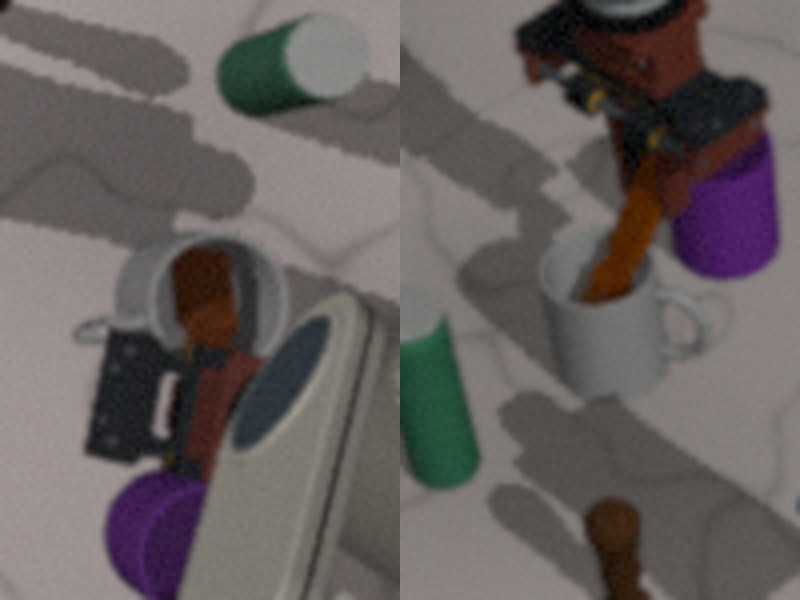

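The comb foot is well inside the mug at crop (203,280), and the mug is upright and essentially unmoved. The comb is pivoting in the grip as intended, so I keep lowering to the bottom.

arm_command(
  series=[
    {"linear":[0.0013,0,0.001],"turn":0},
    {"linear":[0.0013,0,0.001],"turn":0},
    {"linear":[0.0013,0,0.001],"turn":0},
    {"linear":[0.0013,0,0.001],"turn":0},
    {"linear":[0,0,0],"turn":0},
    {"linear":[0,0,0],"turn":0},
  ],
)

```text
t: 13.2
ee_pos: [448.7, -269.5, 130.6]
orientation: [3.127, -0.298, -0.001]
ft_force: [-5.0, 0.6, 11.1]
width: 29.5
grasp_force: 30.0
```

arm_command(
  series=[
    {"linear":[0.0013,0,0.001],"turn":0},
    {"linear":[0.0013,0,0.001],"turn":0},
    {"linear":[0.001,0,0.001],"turn":0},
    {"linear":[0,0,0],"turn":0},
    {"linear":[0,0,0],"turn":0},
  ],
)

```text
t: 13.7
ee_pos: [452.3, -270.1, 127.5]
orientation: [3.127, -0.298, -0.001]
ft_force: [-3.4, -0.1, 10.4]
width: 29.7
grasp_force: 30.0
```

arm_command(
  series=[
    {"linear":[0,0,0],"turn":0},
    {"linear":[0,0,0],"turn":0},
    {"linear":[0,0,0],"turn":0},
    {"linear":[0,0,0],"turn":0},
    {"linear":[0,0,0],"turn":0},
    {"linear":[0,0,0],"turn":0},
    {"linear":[0,0,0],"turn":0},
    {"linear":[0,0,0],"turn":0},
  ],
  jaw=1,
)

```text
t: 14.5
ee_pos: [452.5, -270.0, 126.6]
orientation: [-3.127, 0.298, 0.0]
ft_force: [0.0, 0.8, -0.6]
width: 86.8
grasp_force: 0.0
```

arm_command(
  series=[
    {"linear":[0,0,-0.005],"turn":0},
    {"linear":[0,0,-0.015],"turn":0},
    {"linear":[0,0,-0.03],"turn":0},
    {"linear":[0,0,-0.03],"turn":0},
    {"linear":[0,0,-0.03],"turn":0},
    {"linear":[-0.02,0,-0.03],"turn":0},
    {"linear":[-0.02,0,-0.02],"turn":0},
    {"linear":[-0.02,0,0],"turn":0},
    {"linear":[0,0,0],"turn":0},
    {"linear":[0,0,0],"turn":0},
  ],
)

```text
t: 15.5
ee_pos: [393.8, -258.8, 287.0]
orientation: [3.127, -0.299, 0.001]
ft_force: [0.6, -0.3, -0.6]
width: 87.9
grasp_force: 0.0
```

```bash
python3 - <<'E'
from h import *
from workcell import ctrl
o=ctrl.get_obs();print(o["t"],o["ee_pos"],o["ft_force"],o["grasp_force"])
W=[]
for n in("top","scene"):
    d=ctrl.get_image(n);f=d["frame"];p=proj(d,[500.8,-280,60])[0]
    x,y=max(int(p[0])-50,0),max(int(p[1])-75,0);print(n,p,x,y)
    W.append(cv2.resize(f[y:y+150,x:x+100],(400,600),interpolation=2))
cv2.imwrite("pics/end.png",np.hstack(W))
E
```

```text
15.5 [ 393.788 -258.785  287.008] [ 0.638 -0.339 -0.561] 0.0
top [414.294 250.613] 364 175
scene [198.247 169.692] 148 94
```

View pics/end.png

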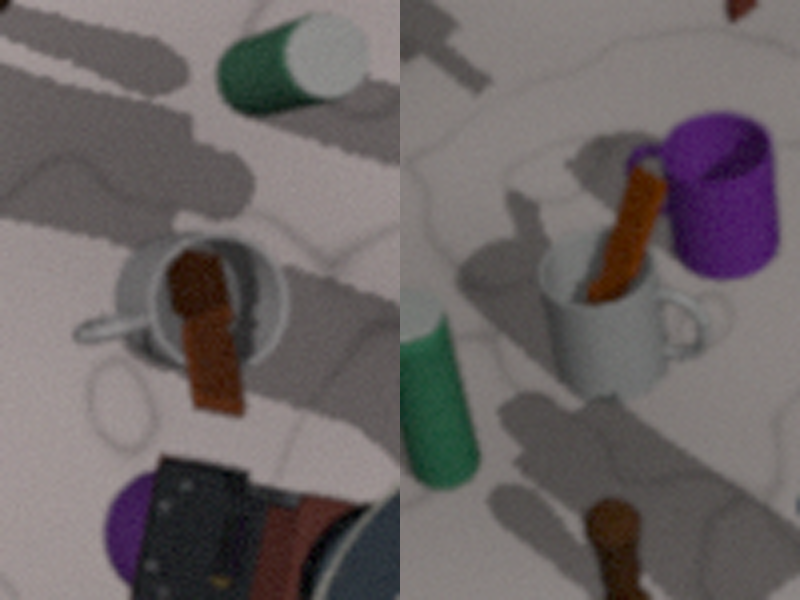

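The comb leans in the steel mug, handle end at crop (218,408), foot near (195,255). The mug stands upright and the gripper is clear. I check the numbers before handing in.

```bash
python3 - <<'E'
from h import *
from workcell import ctrl
d=pickle.load(open("top2.pkl","rb"))
a=cast(d,[[412.75,238.75]],8)[0];b=cast(d,[[418.5,277]],139)[0]
print(a,b,"len",np.linalg.norm(b-a),"tilt",np.arctan2(np.hypot(*(b-a)[:2]),b[2]-a[2]),"foot off axis",np.hypot(*(a[:2]-[500.8,-280])))
if np.arctan2(np.hypot(*(b-a)[:2]),b[2]-a[2])<.66: print(ctrl.close_job())
E
```

```text
[ 528.402 -289.371    8.   ] [ 445.365 -269.616  139.   ] len 156.35323445885726 tilt 0.577470068747271 foot off axis 29.148969548714756
the job is handed in; nothing more can be done
None
```

The comb stands teeth down in the steel mug and is released, leaning about 0.58 rad (limit 0.7) with its foot about 29 mm off the mug's axis (limit 40 mm); the mug is upright, I saw none of the toiletries disturbed, and the job is handed in with no verdict returned.

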